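Lift the loaded turntable caddy level off the bathroom shelf

TASK

I want to wipe the walnut shelf under the turntable caddy. Stand the pill bottle that was left out upright in the caddy's empty quarter, without dropping it in, then lift the whole caddy by its handle about ten centimetres clear of the shelf and finish still holding it there, level and steady, with everything still aboard and the soap in its dish. Do not disturb the other things on the shelf.

Things in the scene. Friction and masses are not known exactly. Their poses are not given: they have to be found in the camera images.
- caddy: loose bamboo turntable caddy, 280 mm across, up to 1 kg loaded, not always balanced: tray (rim top 50 mm, floor 26 mm above the shelf), 6 mm dividers along its diagonals (tops 48 mm), 12 mm steel post with T-handle. Tray spins easily, endlessly, on a 190 mm rubber foot that lifts with it; any yaw. Origin: on the post's axis at the foot's underside; z up, x along the crossbar; quarters lie along +-x and +-y
- handle (a point): centre of the caddy's walnut crossbar: bar 100 mm long (along the caddy's x), 14 mm thick (along its y), 24 mm high, its centre 162 mm above the caddy's origin; nothing else aboard stands higher than 115 mm above the shelf
- empty_quarter (a point): the free quarter of the caddy: point on its inner floor 85 mm from the post along the caddy's +y, the middle of the free space (a circle of 50 mm radius fits there)
- pill_bottle: orange plastic pill bottle with a white ribbed cap, closed and empty, 25 g, 84 mm tall; orange body 38 mm across up to 58 mm, white cap 41 mm across from 62 mm to 84 mm; stands on the shelf to the left or right of the caddy. Origin: centre of its underside; z up
- soap_dish: round white ceramic soap dish, 96 mm across, 26 mm high, 0.11 to 0.22 kg, loose in one quarter of the caddy with the soap in it. Origin: centre of its underside
- soap: pale green bar of soap, 50 x 34 x 20 mm, loose in the soap dish on the dish's inner floor (6 mm above the dish's underside). Origin: centre of its underside
- tweezers_tin: silver tweezers tin, 85 x 34 x 18 mm, loose in one quarter of the caddy. Origin: centre of its underside
- pumice: grey-green glass pumice stone, 70 x 44 x 30 mm, loose in one quarter of the caddy. Origin: centre of its underside
- tumbler: glass tumbler with two toothbrushes, 72 mm across, 98 mm high, brushes to about 190 mm; stands on the other side of the caddy from the pill bottle. To be left alone. Origin: centre of its underside
- succulent: succulent in a terracotta pot, 84 mm across, about 115 mm high, beyond the caddy to one side. To be left alone. Origin: centre of its underside
- dispenser: amber glass soap dispenser with a black pump, 68 mm across, 176 mm high, beyond the caddy to one side. To be left alone. Origin: centre of its underside
There are look-alikes about, which are no part of the job. Of the things shaped like the soap_dish, the white one is meant.

How it is judged (in metres and radians):
On the way, in this order (a step that is already met when the one before it is completed fails the run):
1. the pill bottle stands upright in the empty quarter, let go, the caddy still on the shelf (horizontal distance between pill_bottle and empty_quarter below 0.065 m and z of pill_bottle in the frame of caddy between 0.018 and 0.036 m and angle between the z axis of pill_bottle and the z axis of caddy, either way round below 0.15 rad and contact force between pill_bottle and the fingers below 0.05 N and height (world z) of caddy below 0.01 m and linear speed of pill_bottle below 0.05 m/s), for 0.2 s.
2. the caddy is lifted clear of the shelf by its handle with everything aboard, level (height (world z) of caddy between 0.06 and 0.16 m and angle between caddy's own z axis and vertical below 0.1 rad and contact force between caddy and the fingers above 2 N and distance between the grasp point and handle below 0.06 m and contact force between caddy and tumbler below 0.05 N and contact force between caddy and succulent below 0.05 N and contact force between caddy and dispenser below 0.05 N and horizontal distance between pill_bottle and empty_quarter below 0.065 m and z of pill_bottle in the frame of caddy between 0.018 and 0.036 m and angle between the z axis of pill_bottle and the z axis of caddy, either way round below 0.15 rad and horizontal distance between each of soap_dish, tweezers_tin, pumice and caddy below 0.125 m and z of soap_dish in the frame of caddy between 0.018 and 0.04 m and z of tweezers_tin in the frame of caddy between 0.018 and 0.04 m and z of pumice in the frame of caddy between 0.018 and 0.04 m and horizontal distance between soap and soap_dish below 0.03 m and z of soap in the frame of soap_dish between 0 and 0.022 m), for 0.3 s.
At the end, for the whole second after the job is handed in: the fingers hold the caddy by its handle 60 to 160 mm above the shelf, tilted under 0.10 rad, still (20 mm/s, 0.15 rad/s); the bottle stands upright in the quarter that was empty, let go; dish, tin, pumice lie on the tray floor, soap in the dish; the others are within 20 mm of where they stood (all of step 2 and linear speed of caddy below 0.02 m/s and angular speed of caddy below 0.15 rad/s and contact force between pill_bottle and the fingers below 0.05 N and distance of each of tumbler, succulent, dispenser from where it was at the start of the episode below 0.02 m); the arm keeps its last pose, push and grip.
It fails at once if the tumbler, the succulent or the dispenser is shifted by more than 20 mm or tipped (distance of any of tumbler, succulent, dispenser from where it was at the start of the episode above 0.02 m or angle between any of tumbler, succulent, dispenser's own z axis and vertical above 0.2 rad).
It fails at once if the caddy is tipped by more than 0.2 rad (11 degrees) (angle between caddy's own z axis and vertical above 0.2 rad).
It fails at once if the pill bottle is let go more than 25 mm above the caddy's floor (z of pill_bottle in the frame of caddy above 0.051 m and contact force between pill_bottle and the fingers below 0.05 N).
It also fails if it takes over 53 s, if anything falls off the work surface, if the arm or the gripper's body presses on something with over 40 N, if the wrist force passes 120 N, or if a joint passes its speed limit or range.

ROBOT

A 6-joint arm with a two-finger parallel gripper is mounted at the origin on the work surface. World frame = base frame: x ahead of the robot, y to its left, z up, the work surface at z = 0. Lengths are in mm, angles in degrees, forces in N, time in s.
With the tool pointing down it reaches from about 425 to 925 mm from the base axis. Payload 12.5 kg.
Tool frame: the origin (TCP) lies on the centre line of the jaws, within the pads' length; the fingertips stand 14 mm ahead of it and the grasp point (between the pads) lies 5 mm behind it; y points along the fingers, x is the direction in which the jaws open and shut, and the axes are right-handed (so a half turn about y gives the same grasp; the last joint's range is limited). The gripper opens to 85 mm and grips with 20 to 120 N. Pads are 22 mm wide; open, the fingers measure 114 mm over their backs; the gripper's body (76 mm by 85 mm) begins 54 mm behind the grasp point. The pads swing forward as they close: fully open they stand 13 mm farther back than shut.
Start: joints at [59.038, 28.126, 89.318, -0, 62.55, -6.05], TCP at [263.253, 566.87, 245.327] pointing down, gripper open.
Joint ranges: [-177.58, 177.58], [-47.91, 125.51], [2.72, 160], [-65.01, 245.01], [3.68, 167.84], [-153.87, 153.87]. Speed limits (degrees/s): [127.2, 127.2, 159.86, 180, 180, 180].

INTERFACE

Orientations are given as a 3x3 rotation matrix whose columns are the frame's x, y, z axes.
In Python, from rig import manip gives the robot as it stands.
- The arm moves only by the shell command python3 -m creep 'ROWS' [FORCE]. ROWS is JSON, a list of rows, each a list of 7 numbers: the shift along the tool's x, y, z in m, then the turn, a rotation vector about the tool's x, y, z in degrees, then the closure, from -1 (fully open) to 1 (shut), so that 0 is half open. In form: [[tx, ty, tz, ax, ay, az, claw], ...]. A call has 1 to 12 rows; each row shifts and turns the commanded pose from where the row before left it, along the tool's axes as they then stand; what a row does not reach is not made up. A row lasts 1/10 s, in which the tool goes at most 50 mm and 8.59 degrees, less where a joint would pass 70% of its speed; a pose out of reach is approached as far as the arm can. A call with a gripper value outside its range is refused whole. The fingers move at their own pace and stop on an object; FORCE is the grip in N (left out, the last holds). Time passes only in rows, so rows that do not move let the fingers close. It gives the time, the measured TCP pose, the force and the opening at its end, in the units of the state.
- manip.sense(): the state, without advancing time (a new reading comes with each control period).
- manip.read_camera(name): name is "side" or "top"; returns the picture (480x640x3 uint8, red, green, blue); there is no depth.
- manip.calibration(name): a dict with "vfov" (degrees; the focal length in pixels is half the picture's height over the tangent of half this angle, whatever the lens; pixels are square), "cx", "cy" (the principal point, pixels), "pose" (4x4, takes a point from camera to world coordinates). Camera axes: x right, y down, z forward; pixel columns grow to the right and rows downward; lengths in mm; the calibration is good to about 2 mm. A picture is of the moment at which its call begins. calibration takes no time and is no camera call.
- manip.job_done(): hands the job in, once; it reports no verdict.
The state is a dict: "t": time; "joint_positions": joint angles; "joint_velocities": joint speeds; "tau": joint torques, N m; "position": TCP position; "tool_rot": TCP orientation; "force": force on the tool from outside, world axes, zero at the start; "moment": the same for the moment, N m; "finger_gap": finger opening in mm.
Only numpy, scipy, OpenCV 4.12 (cv2) and the standard library are available. Lean on these libraries where they do the work, as an engineer would, in place of code of your own. Each camera call takes 0.05 s, during which the arm holds its last target.

## Working session

There is one attempt and no reset: what is moved stays moved. The work goes in short steps, Python scripts to look and compute and a shell command to move; the robot and the scene stay as the last step left them, time stands still between calls to the robot, and variables do not carry over. Pictures are saved under pics/ and viewed, and the job is handed in when it is done.

```bash
mkdir -p pics; ls
python3 - <<'E'
from rig import manip
import cv2,numpy as np
np.set_printoptions(precision=3,suppress=True)
for n in("side","top"):
    cv2.imwrite(f"pics/{n}0.png",manip.read_camera(n)[:,:,::-1])
    print(n,manip.calibration(n))
s=manip.sense();print(s)
E
```

```text
pics
side {'vfov': 57.44133334460015, 'cx': 325.51677576505733, 'cy': 241.11775584727326, 'pose': array([[   0.748,   -0.44 ,    0.496,   96.1  ],
       [  -0.663,   -0.48 ,    0.574, -563.384],
       [  -0.015,   -0.759,   -0.651,  716.378],
       [   0.   ,    0.   ,    0.   ,    1.   ]])}
top {'vfov': 56.37541426624671, 'cx': 316.86349939860133, 'cy': 240.4997062243228, 'pose': array([[  0.016,  -0.977,   0.214, 373.77 ],
       [ -1.   ,  -0.014,   0.009, -15.998],
       [ -0.006,  -0.215,  -0.977, 955.288],
       [  0.   ,   0.   ,   0.   ,   1.   ]])}
{'t': 0.1, 'joint_positions': array([59.037, 28.162, 89.348, -0.001, 62.548, -6.052]), 'joint_velocities': array([ 0.034, -0.12 , -0.065,  0.044,  0.058, -0.054]), 'tau': array([  0.002, -61.946, -26.202,  -0.   ,   0.003,   0.   ]), 'position': array([263.153, 566.695, 244.762]), 'tool_rot': array([[ 0.421, -0.001, -0.907],
       [ 0.907, -0.001,  0.421],
       [-0.001, -1.   ,  0.   ]]), 'force': array([-0.501, -0.36 ,  0.673]), 'moment': array([-0.043,  0.01 ,  0.074]), 'finger_gap': 85.4747707743136}
```

View pics/side0.png

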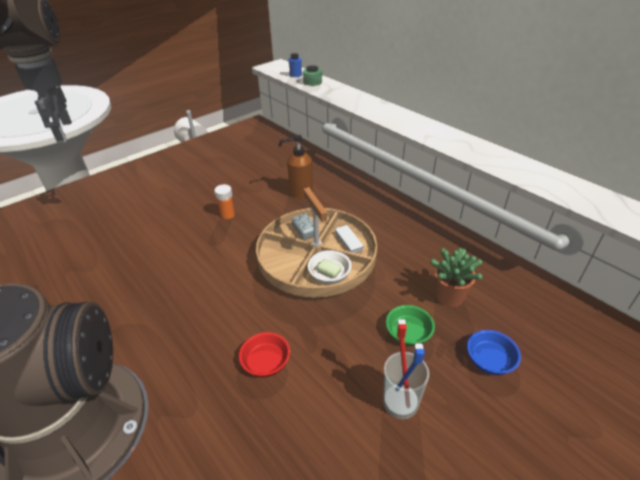

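View pics/top0.png

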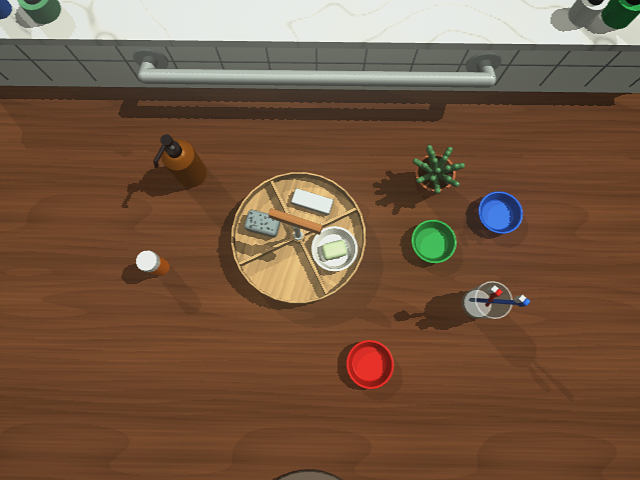

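```bash
cat > h.py <<'E'
from rig import manip
import cv2,numpy as np
np.set_printoptions(precision=3,suppress=True)
def cal(n):
    c=manip.calibration(n); f=240/np.tan(np.radians(c['vfov']/2)); return f,c['cx'],c['cy'],np.array(c['pose'])
def ray(n,u,v):
    f,cx,cy,P=cal(n); d=P[:3,:3]@np.array([(u-cx)/f,(v-cy)/f,1]); return P[:3,3],d/np.linalg.norm(d)
def onz(n,u,v,z):
    o,d=ray(n,u,v); return o+d*(z-o[2])/d[2]
def proj(n,p):
    f,cx,cy,P=cal(n); q=P[:3,:3].T@(np.array(p,float)-P[:3,3]); return np.array([cx+f*q[0]/q[2],cy+f*q[1]/q[2]])
def tri(a,b,c,d):
    o1,d1=ray('top',a,b);o2,d2=ray('side',c,d)
    s=np.linalg.lstsq(np.c_[d1,-d2],o2-o1,rcond=None)[0]
    p,q=o1+d1*s[0],o2+d2*s[1]; return (p+q)/2,np.linalg.norm(p-q)
def crop(img,x0,y0,x1,y1,k,out):
    c=cv2.resize(img[y0:y1,x0:x1],None,fx=k,fy=k,interpolation=cv2.INTER_CUBIC)
    for x in range((x0+9)//10*10,x1,10):
        cv2.line(c,((x-x0)*k,0),((x-x0)*k,4 if x%50 else 12),(255,255,255),1)
        if x%20==0: cv2.putText(c,str(x),((x-x0)*k,22),0,.35,(255,255,255))
    for y in range((y0+9)//10*10,y1,10):
        cv2.line(c,(0,(y-y0)*k),(4 if y%50 else 12,(y-y0)*k),(255,255,255),1)
        if y%20==0: cv2.putText(c,str(y),(14,(y-y0)*k+4),0,.35,(255,255,255))
    cv2.imwrite(out,c)
E
python3 - <<'E'
from h import *
t=cv2.imread('pics/top0.png');s=cv2.imread('pics/side0.png')
crop(t,220,165,380,310,4,'pics/c1.png');crop(t,110,230,210,300,6,'pics/c2.png')
crop(s,200,160,390,300,4,'pics/c3.png')
E
```

```text
(no output)
```

View pics/c1.png

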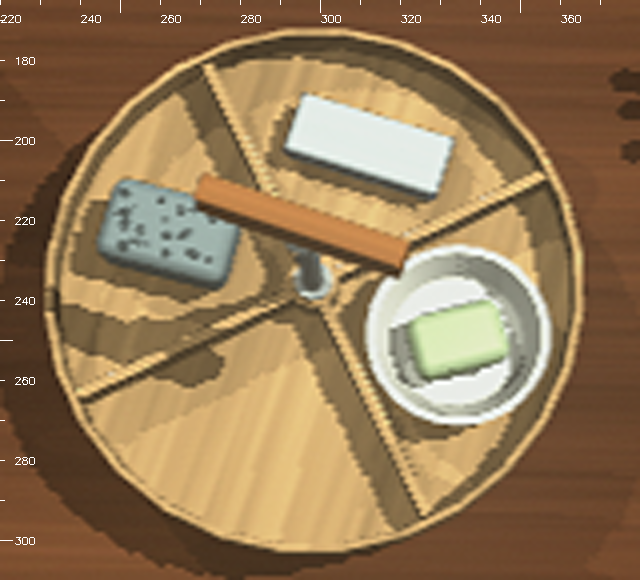

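View pics/c2.png

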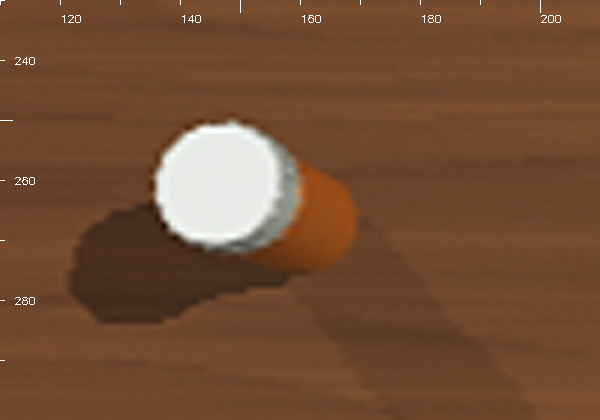

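View pics/c3.png

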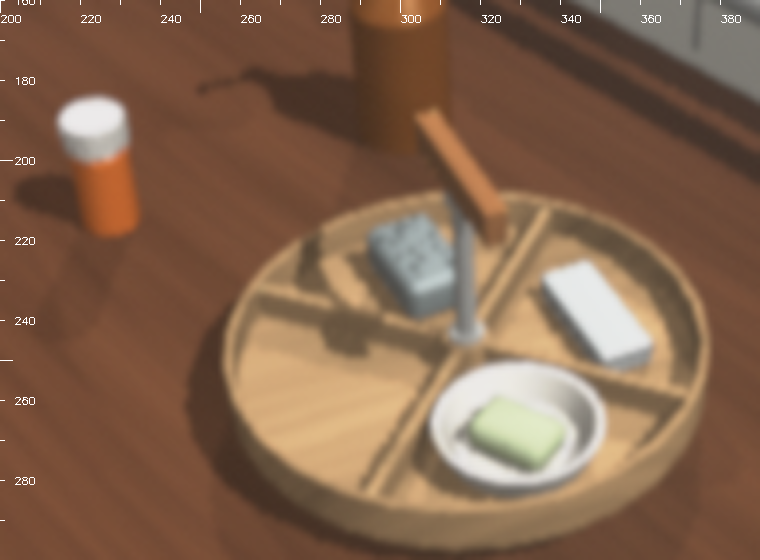

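```bash
cat > m.py <<'E'
from h import *
# bottle cap top centre/side
c=onz('top',110+218/6,230+186/6,84); print('cap top',c, 'side', onz('side',200+94/4,160+113/4,84))
print('tri cap',tri(110+218/6,230+186/6,200+94/4,160+113/4))
cc=onz('top',298.5,237.75,50);print('caddy c rim',cc)
for u,v in[(231.3,240),(365.7,238),(299,172.5),(299,303)]: print(np.linalg.norm(onz('top',u,v,50)[:2]-cc[:2]))
E
python3 m.py
python3 - <<'E'
from h import *
from scipy.optimize import least_squares
# dividers tops at rim: z48, top-view pixels ; bar ends
obs=[('top',220+207/4,165+68/4),('top',220+546/4,165+177/4),('top',220+420/4,165+515/4),('top',220+82/4,165+400/4)]
P=[onz(*o,48) for o in obs]
print(P); 
for i,j in((0,2),(1,3)):
    d=P[i]-P[j];print(np.degrees(np.arctan2(d[1],d[0])), np.linalg.norm(d))
a=onz('top',220+200/4,165+185/4,174);b=onz('top',220+407/4,165+255/4,174);d=b-a
print('bar',a,b,(a+b)/2,np.linalg.norm(d),np.degrees(np.arctan2(d[1],d[0])))
E
```

```text
cap top [518.739 328.512  84.   ] side [521.967 330.506  84.   ]
tri cap (array([519.15 , 326.917,  86.882]), np.float64(1.999816130738392))
caddy c rim [577.829  30.587  50.   ]
139.35127543869422
139.20964572963416
143.2718531787934
134.3911883514216
[array([699.568,  90.853,  48.   ]), array([641.538, -89.941,  48.   ]), array([463.03 , -25.725,  48.   ]), array([519.263, 148.307,  48.   ])]
26.236420820096548 263.7054770941346
-62.83195155535168 267.7937683033742
bar [598.391  77.103 174.   ] [567.05  -17.163 174.   ] [582.721  29.97  174.   ] 99.33931268241687 -108.39048112837378
```

```bash
python3 -m creep '[[0,0,0,0,-6.6,0,-1],[-0.0132,0.0073,-0.029,0,0,0,-1],[-0.0132,0.0073,-0.029,0,0,0,-1],[-0.0132,0.0073,-0.029,0,0,0,-1],[-0.0132,0.0073,-0.029,0,0,0,-1],[-0.0132,0.0073,-0.029,0,0,0,-1],[-0.0132,0.0073,-0.029,0,0,0,-1],[-0.0132,0.0073,-0.029,0,0,0,-1],[-0.0132,0.0073,-0.029,0,0,0,-1],[-0.0132,0.0073,-0.029,0,0,0,-1],[-0.0132,0.0073,-0.029,0,0,0,-1],[-0.0132,0.0073,-0.029,0,0,0,-1]]' 20; python3 -m creep '[[0,0,0,0,0,0,-1],[0,0,0,0,0,0,-1]]'
cat > st.py <<'E'
from h import *
import sys
s=manip.sense()
R=s['tool_rot'];print(s['t'],s['position'],'yaw',np.degrees(np.arctan2(R[1,0],R[0,0])),'down',R[:,1],'F',s['force'],'M',s['moment'],'gap',s['finger_gap'])
if len(sys.argv)>3:
    d=np.array([float(x) for x in sys.argv[1:4]])-s['position']; print('tool delta',R.T@d)
E
python3 st.py 520 329 65
```

```text
t: 1.3
position: [521.2, 327.7, 164.4]
tool_rot: [[0.314, -0.0, -0.949], [0.949, -0.0, 0.314], [-0.0, -1.0, 0.0]]
force: [-0.3, 0.3, 0.3]
finger_gap: 85.2
t: 1.5
position: [520.5, 328.3, 164.5]
tool_rot: [[0.316, -0.001, -0.949], [0.949, -0.0, 0.316], [-0.001, -1.0, 0.001]]
force: [0.3, 1.2, 0.4]
finger_gap: 85.1
1.5 [520.53  328.339 164.542] yaw 71.60810175145835 down [-0.001 -0.    -1.   ] F [0.29  1.15  0.413] M [-0.021  0.016 -0.033] gap 85.14575754723128
tool delta [ 0.52  99.542  0.628]
```

Run:
```python
from h import *
i=manip.read_camera('side')[:,:,::-1]
crop(i,130,60,330,210,4,'pics/s1.png')
```

```text
(no output)
```

View pics/s1.png

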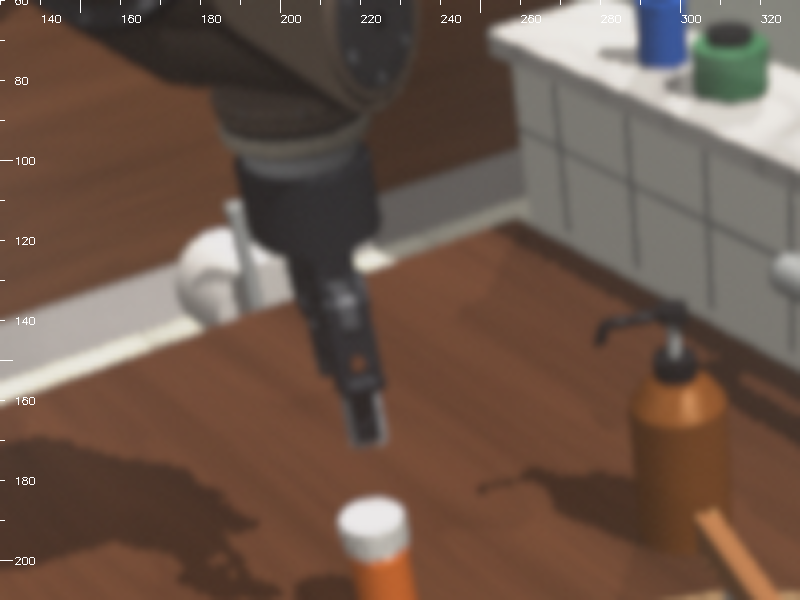

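```bash
python3 -m creep '[[0,0.02,0,0,0,0,-1],[0,0.02,0,0,0,0,-1],[0,0.02,0,0,0,0,-1],[0,0.02,0,0,0,0,-1],[0,0.015,0,0,0,0,-1],[0,0.004,0,0,0,0,-1],[0,0,0,0,0,0,-1]]' 20; python3 -m creep '[[0,0,0,0,0,0,0],[0,0,0,0,0,0,0.2],[0,0,0,0,0,0,0.3],[0,0,0,0,0,0,0.4],[0,0,0,0,0,0,0.5],[0,0,0,0,0,0,0.5],[0,0,0,0,0,0,0.5],[0,0,0,0,0,0,0.5]]' 20; python3 st.py
python3 - <<'E'
from h import *
i=manip.read_camera('side')[:,:,::-1]
crop(i,150,110,310,240,5,'pics/s2.png')
E
```

```text
t: 2.25
position: [520.1, 329.2, 65.9]
tool_rot: [[0.314, -0.0, -0.95], [0.95, -0.0, 0.314], [-0.0, -1.0, 0.0]]
force: [0.9, 0.2, 1.0]
finger_gap: 85.5
t: 3.05
position: [520.8, 328.9, 66.7]
tool_rot: [[0.314, 0.001, -0.949], [0.949, 0.001, 0.314], [0.001, -1.0, -0.001]]
force: [-1.4, -0.8, 6.0]
finger_gap: 40.3
3.05 [520.767 328.905  66.718] yaw 71.68319396403733 down [ 0.001  0.001 -1.   ] F [-1.394 -0.809  6.001] M [-0.142  0.144 -0.037] gap 40.34772619637043
```

View pics/s2.png

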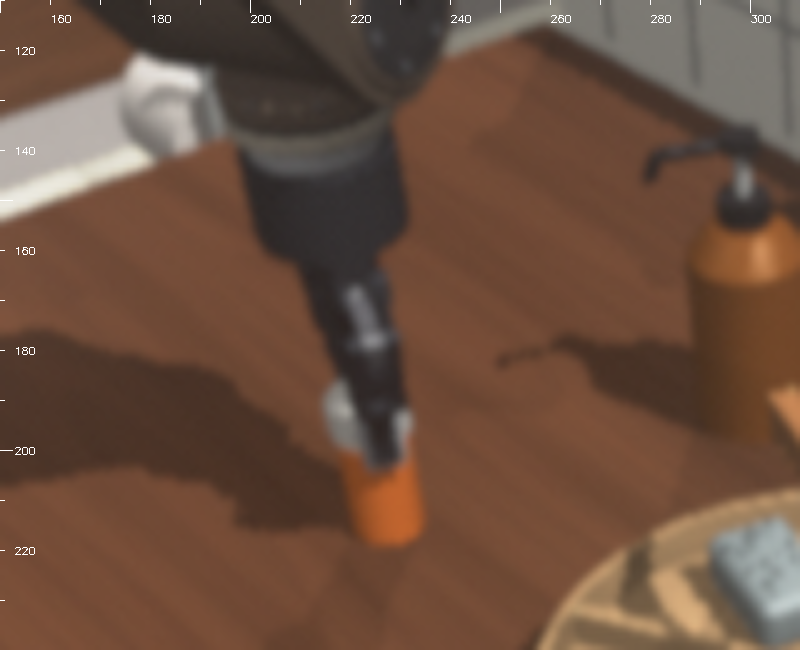

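```bash
python3 -m creep '[[0,-0.005,0,0,0,0,0.5],[0,-0.015,0,0,0,0,0.5],[0,-0.02,0,0,0,0,0.5],[0,-0.02,0,0,0,0,0.5],[0,-0.02,0,0,0,0,0.5],[0,-0.01,0,0,0,0,0.5],[0,0,0,0,0,0,0.5]]' 20;  python3 st.py 501.8 56.9 156
python3 - <<'E'
from h import *
i=manip.read_camera('side')[:,:,::-1]
crop(i,150,60,310,190,5,'pics/s3.png')
E
```

```text
t: 3.8
position: [520.9, 329.0, 157.9]
tool_rot: [[0.314, 0.003, -0.949], [0.949, 0.001, 0.314], [0.002, -1.0, -0.002]]
force: [-0.3, 0.0, -0.8]
finger_gap: 40.0
3.8 [520.918 329.047 157.852] yaw 71.68972415784069 down [ 0.003  0.001 -1.   ] F [-0.317  0.01  -0.8  ] M [ 0.033 -0.033 -0.029] gap 40.0348480813392
tool delta [-264.377    1.434  -67.346]
```

View pics/s3.png

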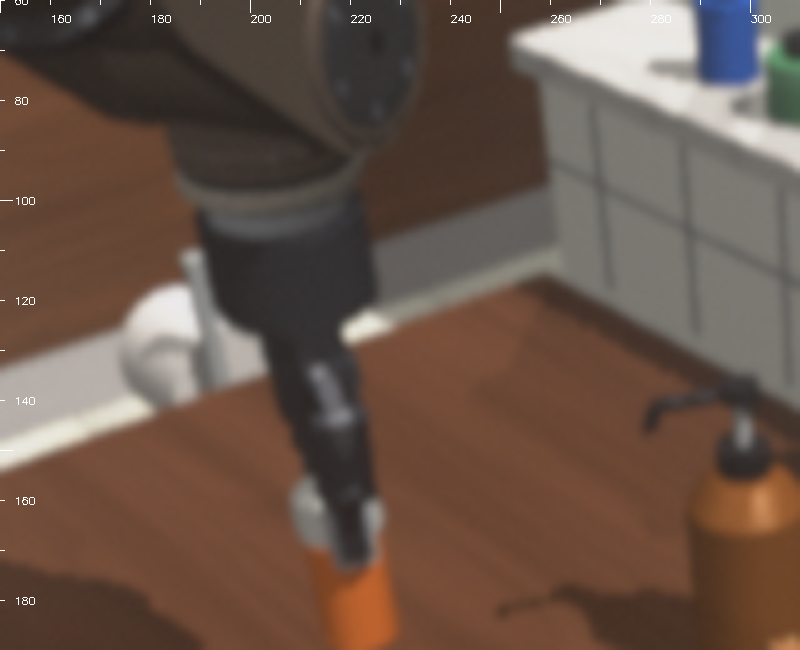

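Bottle is held upright by its cap (cap about (217,162)). Carry it over.

```bash
python3 -m creep '[[-0.01,0,-0.0026,0,0,0,0.5],[-0.02,0,-0.0051,0,0,0,0.5],[-0.025,0,-0.0064,0,0,0,0.5],[-0.025,0,-0.0064,0,0,0,0.5],[-0.03,0,-0.0076,0,0,0,0.5],[-0.03,0,-0.0076,0,0,0,0.5],[-0.03,0,-0.0076,0,0,0,0.5],[-0.03,0,-0.0076,0,0,0,0.5],[-0.025,0,-0.0064,0,0,0,0.5],[-0.02,0,-0.0051,0,0,0,0.5],[-0.0124,0,-0.0032,0,0,0,0.5],[-0.007,0,-0.0018,0,0,0,0.5]]' 20; python3 -m creep '[[0,0,0,0,0,0,0.5],[0,0,0,0,0,0,0.5]]'; python3 st.py 501.8 56.9 93
python3 - <<'E'
from h import *
i=manip.read_camera('side')[:,:,::-1]
crop(i,200,110,390,300,3,'pics/s4.png')
i=manip.read_camera('top')[:,:,::-1]
crop(i,200,150,400,350,3,'pics/t4.png')
E
```

```text
t: 5.05
position: [501.0, 55.5, 155.5]
tool_rot: [[0.315, -0.001, -0.949], [0.949, 0.0, 0.315], [-0.0, -1.0, 0.001]]
force: [0.9, 0.7, 0.2]
finger_gap: 40.6
t: 5.25
position: [501.4, 57.0, 155.8]
tool_rot: [[0.314, -0.0, -0.949], [0.949, 0.0, 0.314], [0.0, -1.0, 0.0]]
force: [0.2, -0.1, -0.9]
finger_gap: 40.6
5.25 [501.369  57.001 155.838] yaw 71.69537932552315 down [-0.  0. -1.] F [ 0.248 -0.065 -0.881] M [-0.031  0.009  0.009] gap 40.61929835307427
tool delta [ 0.033 62.838 -0.456]
```

View pics/s4.png

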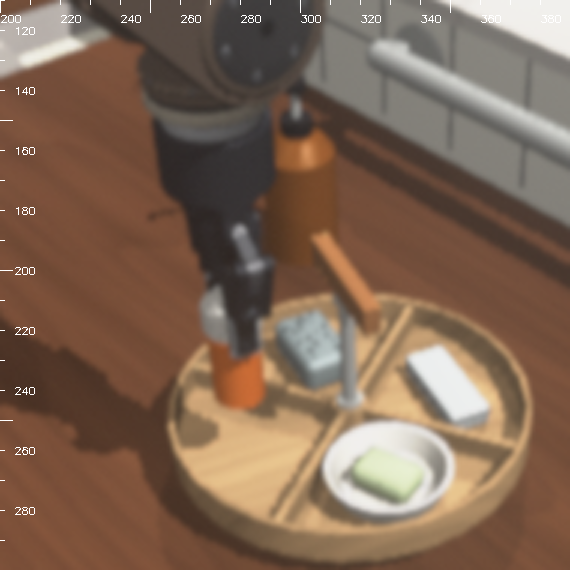

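View pics/t4.png

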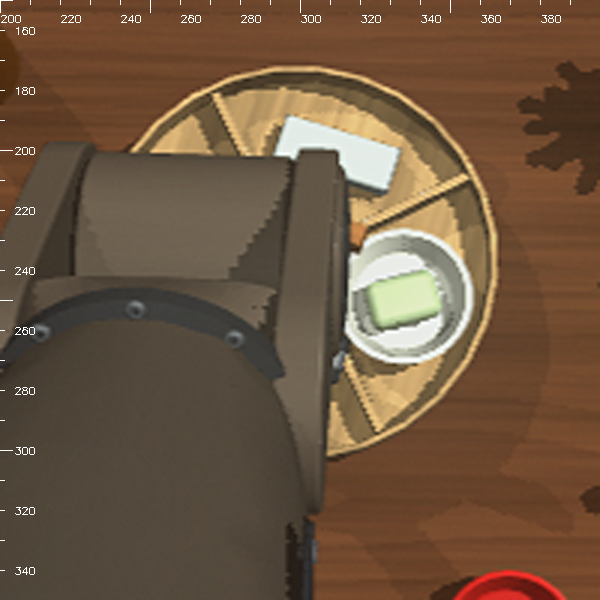

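```bash
python3 -m creep '[[0,0.01,0,0,0,0,0.5],[0,0.015,0,0,0,0,0.5],[0,0.015,0,0,0,0,0.5],[0,0.01,0,0,0,0,0.5],[0,0.005,0,0,0,0,0.5],[0,0.003,0,0,0,0,0.5],[0,0.002,0,0,0,0,0.5],[0,0,0,0,0,0,0.5],[0,0,0,0,0,0,0.5]]' 20; python3 st.py; python3 -m creep '[[0,0.001,0,0,0,0,0.5],[0,0,0,0,0,0,0.5]]'; python3 st.py
```

```text
t: 6.25
position: [501.5, 56.6, 96.3]
tool_rot: [[0.314, 0.001, -0.949], [0.949, 0.0, 0.314], [0.0, -1.0, -0.001]]
force: [-0.8, -0.7, -1.3]
finger_gap: 40.4
6.25 [501.535  56.619  96.335] yaw 71.6875249109757 down [ 0.001  0.    -1.   ] F [-0.775 -0.661 -1.269] M [-0.001  0.009 -0.024] gap 40.41471728298409
t: 6.45
position: [501.5, 56.6, 95.1]
tool_rot: [[0.314, 0.0, -0.949], [0.949, 0.0, 0.314], [0.0, -1.0, -0.0]]
force: [0.9, -0.2, 0.0]
finger_gap: 40.1
6.45 [501.475  56.603  95.146] yaw 71.68721414242962 down [ 0.  0. -1.] F [ 0.935 -0.193  0.017] M [ 0.001  0.027 -0.014] gap 40.09974803520169
```

```bash
python3 -m creep '[[0,0.001,0,0,0,0,0.5],[0,0,0,0,0,0,0.5],[0,0,0,0,0,0,0.5]]'; python3 st.py;  python3 -m creep '[[0,0.001,0,0,0,0,0.5],[0,0,0,0,0,0,0.5],[0,0,0,0,0,0,0.5]]'; python3 st.py
python3 - <<'E'
from h import *
i=manip.read_camera('side')[:,:,::-1]
crop(i,230,170,390,300,5,'pics/s5.png')
E
```

```text
t: 6.75
position: [501.4, 56.6, 94.0]
tool_rot: [[0.314, 0.0, -0.949], [0.949, 0.0, 0.314], [0.0, -1.0, 0.0]]
force: [-0.2, 0.1, -0.1]
finger_gap: 40.5
6.75 [501.401  56.612  93.997] yaw 71.68507814965643 down [ 0.  0. -1.] F [-0.167  0.064 -0.125] M [ 0.019  0.035 -0.022] gap 40.54799888021909
t: 7.05
position: [501.4, 56.6, 93.0]
tool_rot: [[0.314, -0.0, -0.949], [0.949, 0.0, 0.314], [0.0, -1.0, 0.0]]
force: [0.6, -0.6, -0.6]
finger_gap: 40.3
7.05 [501.393  56.617  92.97 ] yaw 71.68417846488569 down [-0.  0. -1.] F [ 0.615 -0.619 -0.626] M [-0.032 -0.044 -0.035] gap 40.32015774983342
```

View pics/s5.png

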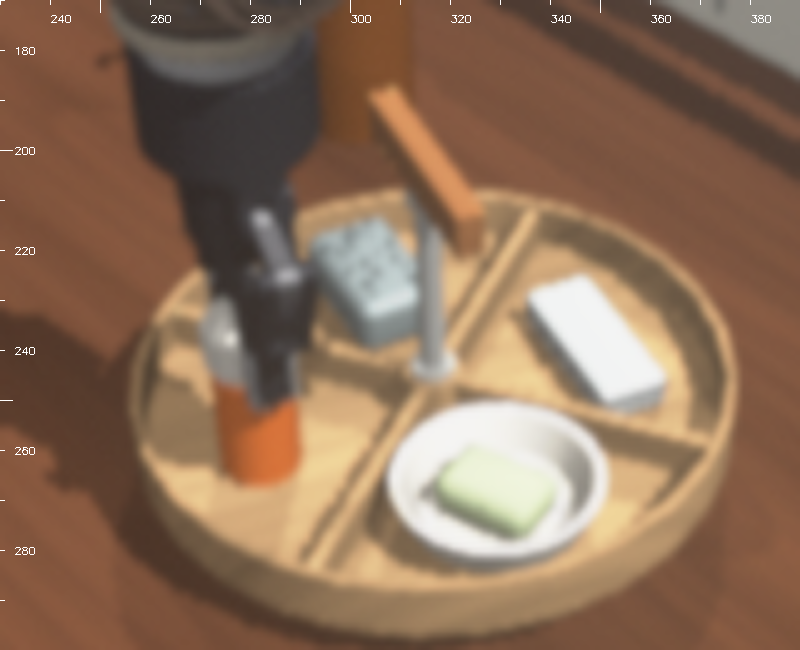

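```bash
python3 -m creep '[[0,0.001,0,0,0,0,0.5],[0,0,0,0,0,0,0.5],[0,0,0,0,0,0,0.5]]';  python3 -m creep '[[0,0.0005,0,0,0,0,0.5],[0,0,0,0,0,0,0.5],[0,0,0,0,0,0,0.5]]'
```

```text
t: 7.4
position: [501.6, 56.7, 92.6]
tool_rot: [[0.314, 0.001, -0.949], [0.949, 0.0, 0.314], [0.0, -1.0, -0.001]]
force: [-1.4, 0.2, 8.2]
finger_gap: 40.8
t: 7.7
position: [501.7, 56.7, 92.5]
tool_rot: [[0.314, 0.001, -0.949], [0.949, 0.0, 0.314], [0.001, -1.0, -0.001]]
force: [-3.0, 1.1, 14.9]
finger_gap: 40.2
```

```bash
python3 -m creep '[[0,-0.0014,0,0,0,0,0.5],[0,0,0,0,0,0,0.5],[0,0,0,0,0,0,0.2]]'; python3 -m creep '[[0,0,0,0,0,0,0.05],[0,0,0,0,0,0,0],[0,0,0,0,0,0,-0.05],[0,0,0,0,0,0,-0.1],[0,0,0,0,0,0,-0.2],[0,0,0,0,0,0,-0.35],[0,0,0,0,0,0,-0.5],[0,0,0,0,0,0,-0.5]]'
python3 - <<'E'
from h import *
i=manip.read_camera('side')[:,:,::-1]
crop(i,230,170,390,300,5,'pics/s6.png')
E
```

```text
t: 8.0
position: [501.4, 56.6, 92.8]
tool_rot: [[0.314, -0.0, -0.949], [0.949, 0.0, 0.314], [0.0, -1.0, 0.0]]
force: [-0.4, 0.5, -0.3]
finger_gap: 40.4
t: 8.8
position: [501.4, 56.6, 92.9]
tool_rot: [[0.314, 0.0, -0.949], [0.949, 0.0, 0.314], [0.0, -1.0, -0.0]]
force: [0.1, 0.0, -0.9]
finger_gap: 64.0
```

View pics/s6.png

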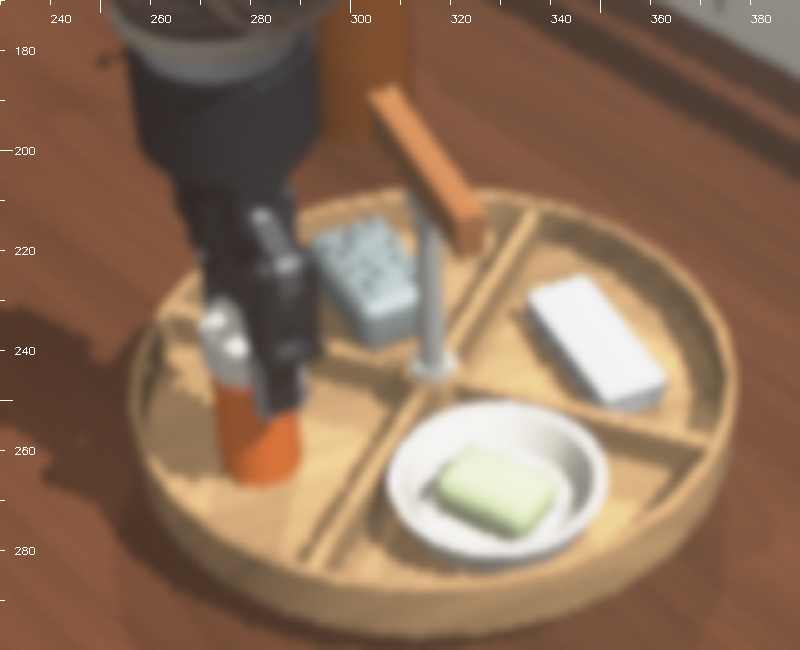

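```bash
python3 -m creep '[[0,-0.002,0,0,0,0,-0.5],[0,-0.005,0,0,0,0,-0.5],[0,-0.01,0,0,0,0,-0.5],[0,-0.02,0,0,0,0,-0.5],[0,-0.03,0,0,0,0,-0.5],[0,-0.03,0,0,0,0,-0.5],[0,-0.03,0,0,0,0,-0.5],[0,-0.02,0,0,0,0,-0.5]]';  python3 -m creep '[[-0.03,0,0.03,0,8,0,-0.5],[-0.03,0,0.03,0,8,0,-0.5],[-0.03,0,0.03,0,8,0,-0.5],[-0.03,0,0.03,0,8,0,-0.5],[0,0,0,0,8,0,-0.5],[0,0,0,0,8,0,-0.5],[0,0,0,0,8,0,-0.5],[0,0,0,0,8,0,-0.5],[0,0,0,0,8,0,-0.5],[0,0,0,0,8,0,-0.5],[0,0,0,0,8,0,-0.5],[0,0,0,0,2,0,-0.5]]'; python3 st.py
python3 - <<'E'
from h import *
i=manip.read_camera('side')[:,:,::-1]
crop(i,200,110,400,300,4,'pics/s7.png')
i=manip.read_camera('top')[:,:,::-1]
crop(i,200,150,400,350,3,'pics/t7.png')
E
```

```text
t: 9.65
position: [501.5, 56.6, 242.9]
tool_rot: [[0.314, 0.003, -0.949], [0.949, 0.0, 0.314], [0.001, -1.0, -0.003]]
force: [-0.1, -0.3, -0.6]
finger_gap: 64.1
t: 10.85
position: [339.1, 14.1, 240.6]
tool_rot: [[0.948, 0.001, 0.319], [-0.319, -0.0, 0.948], [0.001, -1.0, 0.0]]
force: [-0.0, 0.4, -0.2]
finger_gap: 63.9
10.85 [339.106  14.119 240.595] yaw -18.602115556727288 down [ 0.001 -0.    -1.   ] F [-0.015  0.394 -0.212] M [0.016 0.022 0.005] gap 63.85394062538686
```

View pics/s7.png

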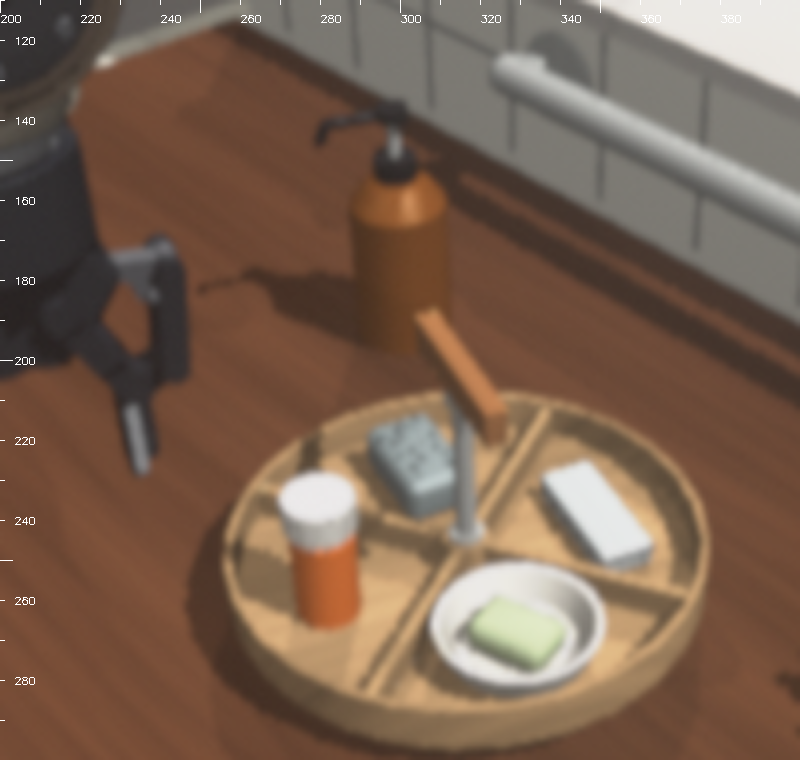

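View pics/t7.png

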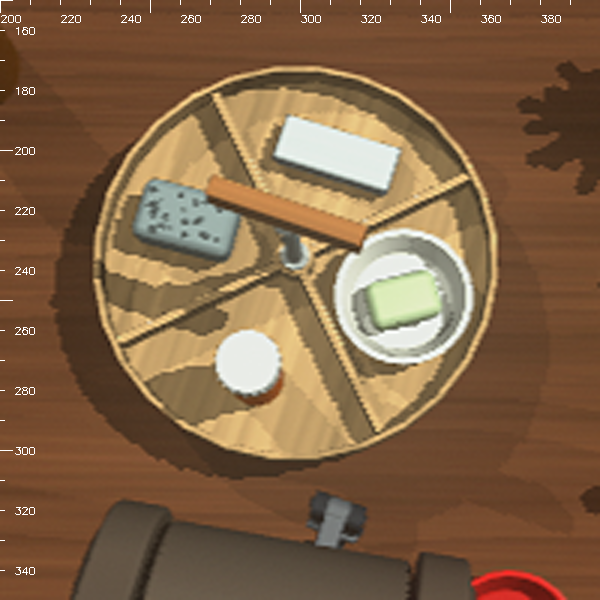

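```bash
python3 - <<'E'
from h import *
a,e1=tri(270,211.3,307,188);b,e2=tri(321.7,228.8,324.2,210);d=a-b
print(a,e1,b,e2,(a+b)/2,np.linalg.norm(d),np.degrees(np.arctan2(d[1],d[0])))
E
python3 -m creep '[[0,0,0,0,-0.3,0,-0.5]]'; python3 st.py 582.6 30.1 240
```

```text
[598.131  77.058 174.477] 0.06488633662219624 [565.364 -17.261 181.814] 0.7676241950534642 [581.747  29.898 178.145] 100.11810943640846 70.84241257045537
t: 11.05
position: [339.2, 14.1, 240.3]
tool_rot: [[0.951, 0.001, 0.308], [-0.308, -0.0, 0.951], [0.001, -1.0, 0.0]]
force: [-0.1, -0.1, -0.7]
finger_gap: 64.3
11.05 [339.169  14.118 240.322] yaw -17.918353517372264 down [ 0.001 -0.    -1.   ] F [-0.059 -0.066 -0.685] M [ 0.009 -0.001 -0.   ] gap 64.26027116643542
tool delta [226.706   0.507  90.101]
```

```bash
python3 -m creep '[[0,0,0,0,0.3,0,-0.5],[0.02,0,0.008,0,0,0,-0.5],[0.025,0,0.01,0,0,0,-0.5],[0.025,0,0.01,0,0,0,-0.5],[0.025,0,0.01,0,0,0,-0.5],[0.025,0,0.01,0,0,0,-0.5],[0.025,0,0.01,0,0,0,-0.5],[0.025,0,0.01,0,0,0,-0.5],[0.025,0,0.01,0,0,0,-0.5],[0.02,0,0.008,0,0,0,-0.5],[0.0117,0,0.0041,0,0,0,-0.5],[0,0,0,0,0,0,-0.5]]'; python3 -m creep '[[0,0,0,0,0,0,-0.5],[0,0,0,0,0,0,-0.5]]' ; python3 st.py 582.4 30.1 157
python3 - <<'E'
from h import *
i=manip.read_camera('side')[:,:,::-1]
crop(i,200,90,400,300,3,'pics/s8.png')
i=manip.read_camera('top')[:,:,::-1]
crop(i,200,150,400,350,3,'pics/t8.png')
E
```

```text
t: 12.25
position: [583.7, 28.4, 239.4]
tool_rot: [[0.95, -0.0, 0.314], [-0.314, 0.0, 0.95], [-0.0, -1.0, -0.0]]
force: [-0.9, 0.2, -0.4]
finger_gap: 64.0
t: 12.45
position: [582.0, 28.4, 240.0]
tool_rot: [[0.949, -0.0, 0.314], [-0.314, 0.0, 0.949], [-0.0, -1.0, -0.0]]
force: [-0.7, -0.7, 0.9]
finger_gap: 63.8
12.45 [582.035  28.415 239.985] yaw -18.302257281283943 down [-0.  0. -1.] F [-0.682 -0.703  0.856] M [-0.032  0.022 -0.005] gap 63.76887170262599
tool delta [-0.154 82.985  1.716]
```

View pics/s8.png

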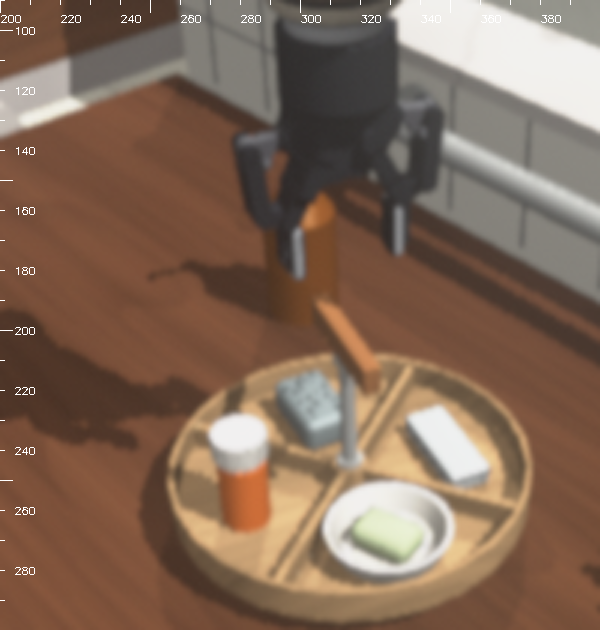

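View pics/t8.png

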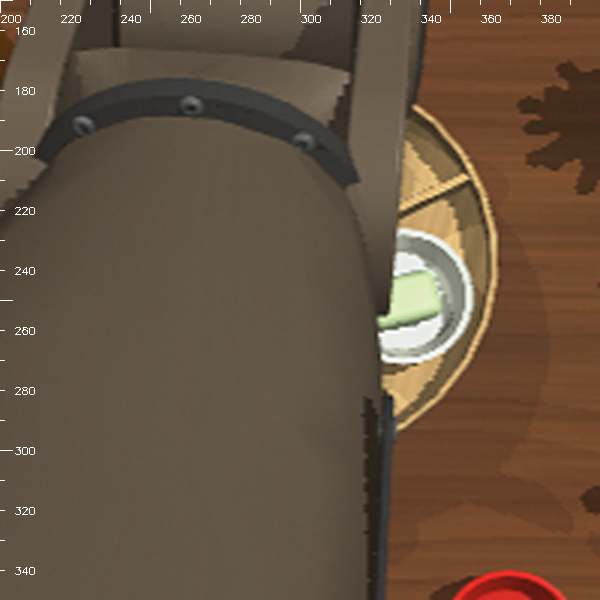

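```bash
python3 -m creep '[[0,0.01,0.0017,0,0,0,-0.5],[0,0.018,0,0,0,0,-0.5],[0,0.018,0,0,0,0,-0.5],[0,0.015,0,0,0,0,-0.5],[0,0.012,0,0,0,0,-0.5],[0,0.007,0,0,0,0,-0.5],[0,0.003,0,0,0,0,-0.5],[0,0,0,0,0,0,-0.5],[0,0,0,0,0,0,-0.5]]'; python3 st.py 582.4 30.1 157
python3 - <<'E'
from h import *
i=manip.read_camera('side')[:,:,::-1]
crop(i,240,130,380,250,5,'pics/s9.png')
E
```

```text
t: 13.45
position: [583.5, 30.0, 157.4]
tool_rot: [[0.949, 0.001, 0.314], [-0.314, 0.0, 0.949], [0.001, -1.0, 0.0]]
force: [0.1, 0.5, -0.2]
finger_gap: 63.9
13.45 [583.531  30.019 157.387] yaw -18.312485070619875 down [ 0.001  0.    -1.   ] F [ 0.131  0.54  -0.217] M [-0.021 -0.018 -0.034] gap 63.90495230324932
tool delta [-1.099  0.386 -0.278]
```

View pics/s9.png

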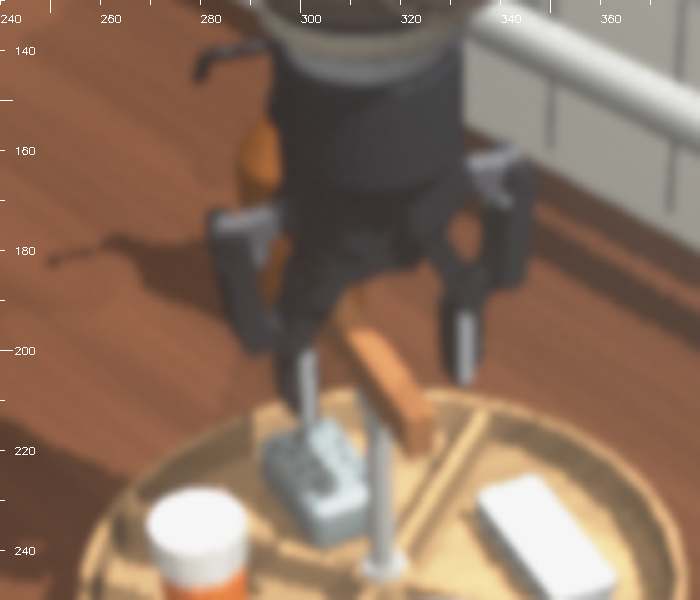

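```bash
python3 -m creep '[[-0.001,0,0,0,0,0,-0.3],[0,0,0,0,0,0,0],[0,0,0,0,0,0,0.2],[0,0,0,0,0,0,0.35],[0,0,0,0,0,0,0.45],[0,0,0,0,0,0,0.55],[0,0,0,0,0,0,0.6],[0,0,0,0,0,0,0.65],[0,0,0,0,0,0,0.7],[0,0,0,0,0,0,0.8],[0,0,0,0,0,0,0.9],[0,0,0,0,0,0,1]]' 20; python3 st.py; python3 -m creep '[[0,0,0,0,0,0,1],[0,0,0,0,0,0,1],[0,0,0,0,0,0,1],[0,0,0,0,0,0,1]]' 60; python3 st.py;python3 -m creep '[[0,0,0,0,0,0,1],[0,0,0,0,0,0,1],[0,0,0,0,0,0,1],[0,0,0,0,0,0,1]]' 110; python3 st.py
python3 - <<'E'
from h import *
i=manip.read_camera('side')[:,:,::-1]
crop(i,220,130,390,310,4,'pics/s10.png')
E
```

```text
t: 14.7
position: [582.2, 30.4, 156.9]
tool_rot: [[0.949, -0.0, 0.314], [-0.314, 0.0, 0.949], [-0.0, -1.0, 0.0]]
force: [-3.2, 1.0, 1.8]
finger_gap: 13.8
14.7 [582.204  30.381 156.937] yaw -18.314001016929584 down [-0.  0. -1.] F [-3.216  1.014  1.776] M [ 0.118  0.445 -0.012] gap 13.757588495255773
t: 15.1
position: [582.2, 30.4, 157.0]
tool_rot: [[0.949, -0.0, 0.314], [-0.314, 0.0, 0.949], [-0.0, -1.0, 0.0]]
force: [-3.7, 0.6, 5.5]
finger_gap: 13.1
15.1 [582.233  30.367 156.99 ] yaw -18.312482556762703 down [-0.  0. -1.] F [-3.697  0.56   5.523] M [0.232 0.749 0.018] gap 13.055978236263458
t: 15.5
position: [582.2, 30.4, 157.1]
tool_rot: [[0.949, -0.0, 0.314], [-0.314, 0.0, 0.949], [-0.0, -1.0, 0.0]]
force: [-4.3, 0.9, 6.6]
finger_gap: 12.1
15.5 [582.245  30.384 157.086] yaw -18.309450649867085 down [-0.  0. -1.] F [-4.344  0.887  6.619] M [ 0.194  0.701 -0.005] gap 12.12394531186935
```

View pics/s10.png

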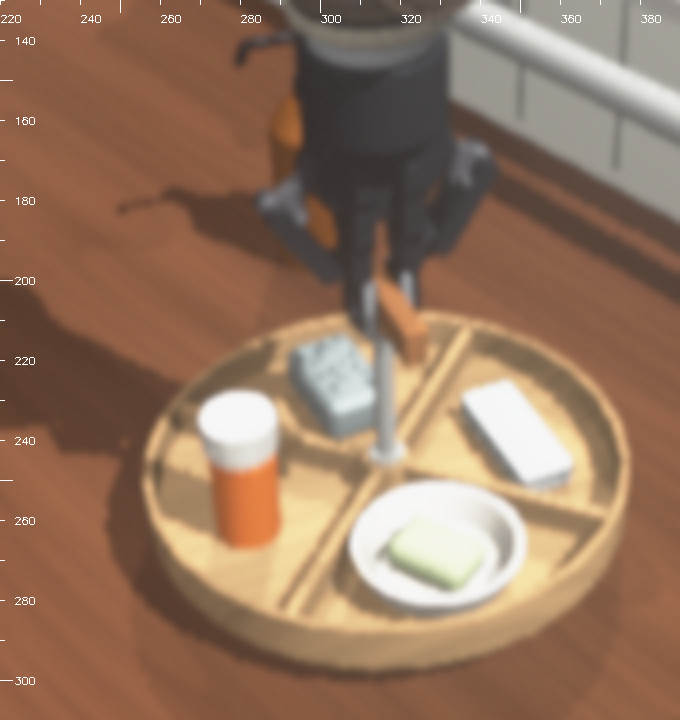

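```bash
python3 -m creep '[[0,-0.001,0,0,0,0,1],[0,-0.001,0,0,0,0,1],[0,-0.001,0,0,0,0,1],[0,-0.001,0,0,0,0,1],[0,-0.001,0,0,0,0,1],[0,-0.001,0,0,0,0,1],[0,0,0,0,0,0,1],[0,0,0,0,0,0,1],[0,0,0,0,0,0,1]]' 110; python3 st.py
python3 - <<'E'
from h import *
i=manip.read_camera('side')[:,:,::-1]
crop(i,220,130,390,310,4,'pics/s11.png')
E
```

```text
t: 16.45
position: [582.3, 30.4, 162.9]
tool_rot: [[0.949, -0.0, 0.314], [-0.314, 0.0, 0.949], [-0.0, -1.0, 0.0]]
force: [-0.4, 0.7, -7.0]
finger_gap: 12.3
16.45 [582.309  30.351 162.87 ] yaw -18.30893245715984 down [-0.  0. -1.] F [-0.426  0.707 -6.997] M [0.135 0.    0.082] gap 12.274488014699996
```

View pics/s11.png

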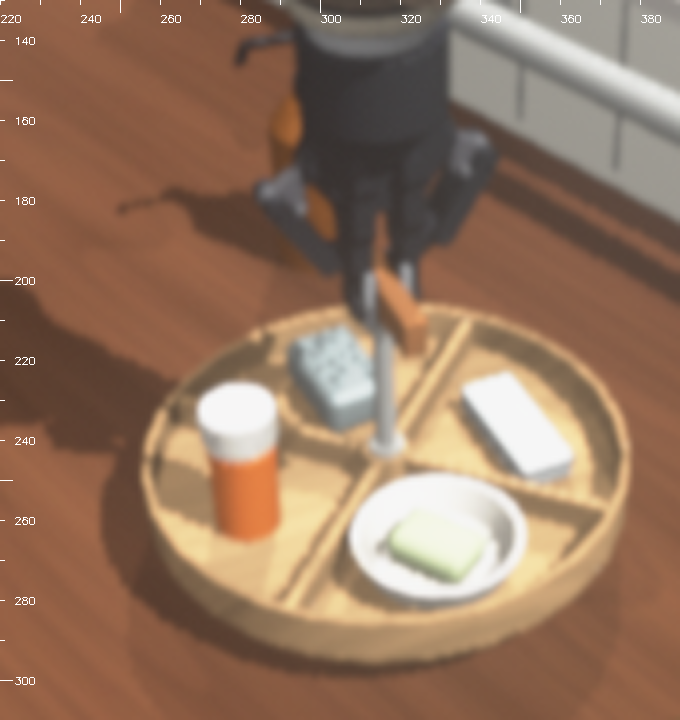

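```bash
python3 -m creep '[[0,-0.002,0,0,0,0,1],[0,-0.003,0,0,0,0,1],[0,-0.004,0,0,0,0,1],[0,-0.004,0,0,0,0,1],[0,-0.004,0,0,0,0,1],[0,-0.002,0,0,0,0,1],[0,-0.001,0,0,0,0,1],[0,0,0,0,0,0,1],[0,0,0,0,0,0,1],[0,0,0,0,0,0,1]]' 110; python3 st.py
python3 - <<'E'
from h import *
i=manip.read_camera('side')[:,:,::-1]
crop(i,220,130,390,310,4,'pics/s12.png')
cv2.imwrite('pics/s12f.png',i)
i=manip.read_camera('top')[:,:,::-1]
crop(i,200,150,400,350,3,'pics/t12.png')
E
```

```text
t: 17.5
position: [582.3, 30.3, 182.7]
tool_rot: [[0.949, -0.0, 0.314], [-0.314, 0.0, 0.949], [-0.0, -1.0, 0.0]]
force: [-0.9, 0.3, -6.6]
finger_gap: 12.5
17.5 [582.28   30.345 182.725] yaw -18.31159483796182 down [-0.  0. -1.] F [-0.873  0.268 -6.615] M [ 0.115 -0.016 -0.096] gap 12.499795544306076
```

View pics/s12.png

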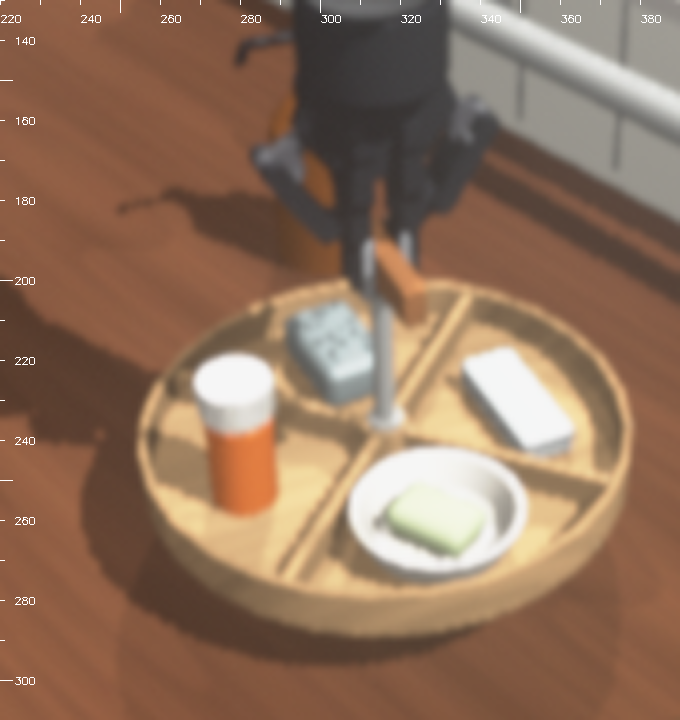

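```bash
cat > ov.py <<'E'
from h import *
def ov(img,h,out,tilt=0,x0=220,y0=130,x1=390,y1=310,c=(582.3,30.3),yaw=71.7):
    # tilt about caddy y axis, about the handle
    a=np.radians(yaw);X=np.array([np.cos(a),np.sin(a),0]);Y=np.array([-np.sin(a),np.cos(a),0])
    R=cv2.Rodrigues(Y*tilt)[0]; H=np.array([c[0],c[1],162+h])
    im=cv2.resize(img[y0:y1,x0:x1],None,fx=4,fy=4,interpolation=cv2.INTER_CUBIC)
    def P(x,y,z):
        q=H+R@(X*x+Y*y+np.array([0,0,z-162])); u=proj('side',q); return (int((u[0]-x0+.5)*4),int((u[1]-y0+.5)*4))
    for r,z,col in((140,50,(255,0,0)),):
        cv2.polylines(im,[np.array([P(r*np.cos(t),r*np.sin(t),z) for t in np.linspace(0,6.3,90)])],0,col,1)
    cv2.line(im,P(93,93,48),P(-93,-93,48),(0,0,255),1);cv2.line(im,P(93,-93,48),P(-93,93,48),(0,0,255),1)
    cv2.imwrite(out,im)
E
python3 - <<'E'
from ov import *
a=cv2.imread('pics/side0.png');b=cv2.imread('pics/s12f.png')
ov(a,0,'pics/o0.png');ov(b,25.7,'pics/o1.png')
cv2.imwrite('pics/oo.png',cv2.resize(np.hstack([cv2.imread('pics/o0.png')[200:],cv2.imread('pics/o1.png')[200:]]),None,fx=.58,fy=.58))
E
```

```text
(no output)
```

View pics/o0.png

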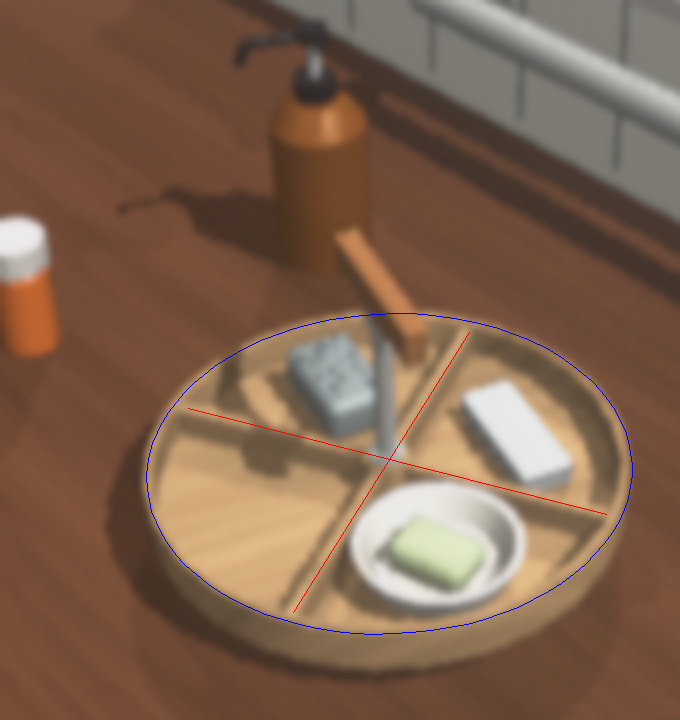

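View pics/o1.png

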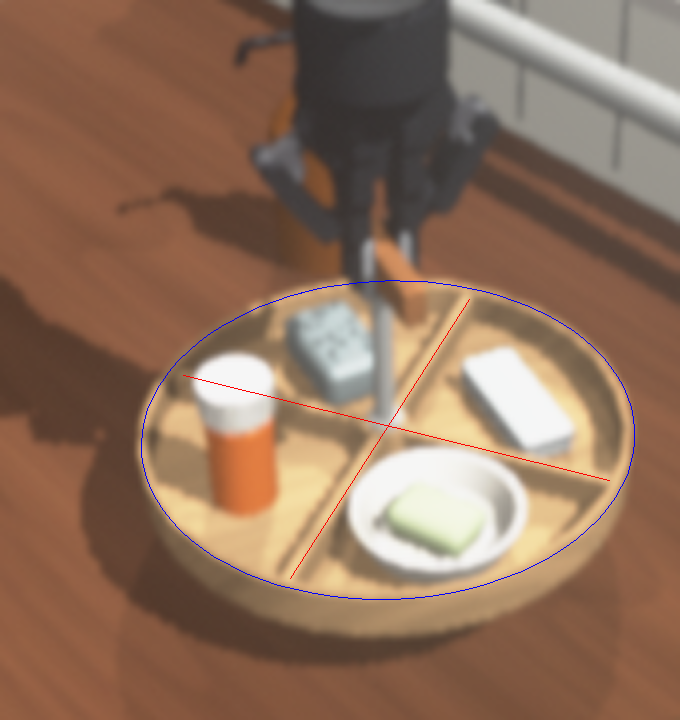

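```bash
python3 -m creep '[[0,-0.003,0,0,0,0,1],[0,-0.005,0,0,0,0,1],[0,-0.007,0,0,0,0,1],[0,-0.008,0,0,0,0,1],[0,-0.008,0,0,0,0,1],[0,-0.008,0,0,0,0,1],[0,-0.008,0,0,0,0,1],[0,-0.008,0,0,0,0,1],[0,-0.007,0,0,0,0,1],[0,-0.005,0,0,0,0,1],[0,-0.004,0,0,0,0,1],[0,-0.002,0,0,0,0,1]]' 110; python3 -m creep '[[0,-0.001,0,0,0,0,1],[0,0,0,0,0,0,1],[0,0,0,0,0,0,1],[0,0,0,0,0,0,1],[0,0,0,0,0,0,1],[0,0,0,0,0,0,1],[0,0,0,0,0,0,1],[0,0,0,0,0,0,1],[0,0,0,0,0,0,1],[0,0,0,0,0,0,1]]' ; python3 st.py
python3 - <<'E'
from ov import *
i=np.ascontiguousarray(manip.read_camera('side')[:,:,::-1])
h=manip.sense()['position'][2]-157
ov(i,h,'pics/o3.png',y0=90,y1=290)
i=manip.read_camera('top')[:,:,::-1]
crop(i,150,110,550,360,2,'pics/t13.png')
E
```

```text
t: 18.8
position: [582.4, 30.3, 256.2]
tool_rot: [[0.949, 0.0, 0.314], [-0.314, 0.0, 0.949], [0.0, -1.0, 0.0]]
force: [-0.3, 0.8, -7.3]
finger_gap: 12.4
t: 19.8
position: [582.3, 30.4, 256.9]
tool_rot: [[0.949, 0.0, 0.314], [-0.314, 0.0, 0.949], [0.0, -1.0, 0.0]]
force: [0.1, -0.6, -7.9]
finger_gap: 12.6
19.8 [582.333  30.352 256.92 ] yaw -18.309803492994888 down [ 0.  0. -1.] F [ 0.133 -0.566 -7.914] M [ 0.096 -0.034 -0.058] gap 12.57352748195299
```

View pics/o3.png

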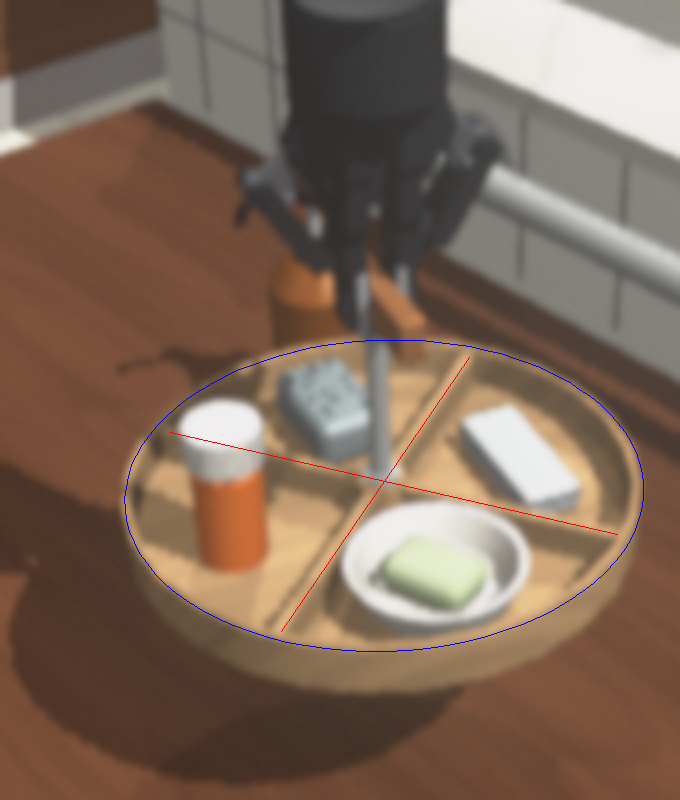

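View pics/t13.png

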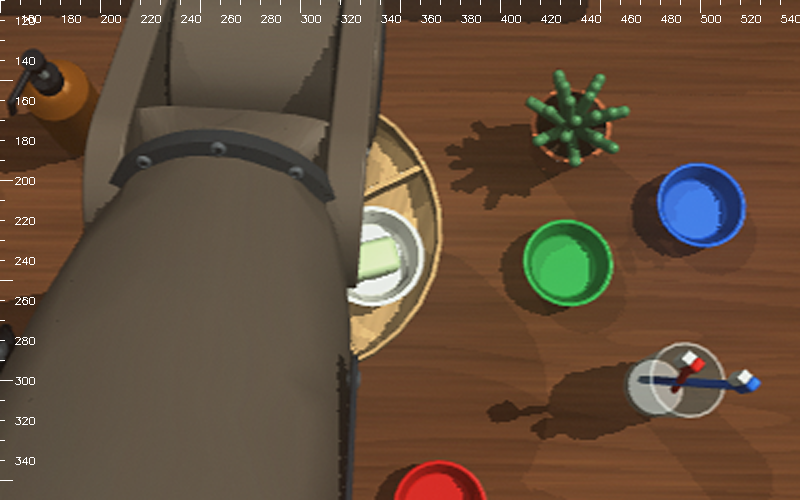

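```bash
python3 -m creep '[[0,0,0,0,0,0,1],[0,0,0,0,0,0,1],[0,0,0,0,0,0,1],[0,0,0,0,0,0,1],[0,0,0,0,0,0,1]]'; python3 -c "
from rig import manip
print(abs(manip.sense()['joint_velocities']).max()); print(manip.job_done())"
```

```text
t: 20.4
position: [582.3, 30.3, 256.9]
tool_rot: [[0.949, 0.0, 0.314], [-0.314, 0.0, 0.949], [0.0, -1.0, 0.0]]
force: [0.0, 0.0, -7.0]
finger_gap: 12.3
0.47494208947411776
the job is handed in; nothing more can be done
None
```

I stood the pill bottle in the caddy's empty quarter, letting it go when it was touching or within about 1 mm of the floor. I then gripped the crossbar at its centre with 110 N and lifted the caddy about 100 mm. The job was handed in at 20.4 s with the arm still holding; no verdict was reported.

**Last checks:**
- **Hold:** the tool stayed within 0.1 mm over the last half second, carrying a load of about 7 N. There was a small steady moment of about 0.1 N m towards the dish side, because the load is slightly unbalanced.
- **Level and aboard:** an outline of a level caddy matched the final side picture. The bottle was upright, the dish, tin and pumice were in their quarters, and the soap was in the dish.
- **Other things on the shelf:** the tumbler and succulent were where they started in the last top picture. The dispenser was partly hidden by the arm, but what shows looks unmoved.

**Disagreements:** when locating the crossbar, the two cameras together put one end about 8 mm too high. The top camera alone gave a length and angle that fitted the description, so I used that, and the grasp agreed. While lowering the bottle, I pressed it on the floor with about 15 N for a moment, then backed off before letting go.

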